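Find the rattling case in the lathe shop

TASK

A bearing ball has come loose in one of the three sealed grey cases: pick them up and shake them lengthwise, one after another, until one rattles as it goes to and fro (three good shakes tell), putting silent ones back where they stood. Then present the one that rattled: finish while holding it still and level in the gripper, about 15 cm above the empty steel tray, and do not let go. Leave the tools and parts lying about undisturbed.

Things in the scene. Friction and masses are not known exactly. Their poses are not given: they have to be found in the camera images.
- case_a: sealed grey plastic case, one of three alike: 110 long (own x) x 60 wide (own y) x 60 high, black lid seam and ribs, steel latch on each end; origin at the centre of its underside, z up. Rigid, does not open; grip it across its 60 mm width. 0.22 to 0.72 kg without the ball; the three differ, so weight tells nothing
- case_b: a second case, just like case_a. In one of the three, changing each run, a 190 g steel ball of 36 mm rolls freely in the inner space of 98 (own x) x 48 x 48: strokes of over 60 mm lengthwise, or rocking it end to end by 0.15 rad or more, make it knock on the ends within 0.3 s of the tilt: a jolt of over 0.2 N m, some 20 ms long, in the wrist's moment, and of some N in its force
- case_c: the third case, just like case_a. Nothing moves inside the two silent cases, whose moment readings at rest scatter by under 0.15 N m. (The rules call the ball content_c0.)
- tray: hand-over tray: empty open steel tray fixed to the bench beyond the cases, 130 (x) x 170 (y) x 18 high, walls 3; origin at the centre of its underside, on the bench
- shaft: bystander: small stepped steel shaft standing upright among the cases, 32 across the foot, 55 high; origin under its centre
- bush: bystander: brass bush standing among the cases, 34 outside, 30 high; origin under its centre
- vblock: bystander: dark steel V-block, 60 x 44 x 40 high; origin under its centre
- spanner: bystander: steel spanner lying flat, 180 long (own x); origin near its middle
- jar: bystander: empty glass jar, 72 across, 85 high; origin under its centre
Not all that is in view belongs to the job. Leave any brown look-alike of the case_a alone. Leave any purple or red look-alike of the case_c alone.

How it is judged (in metres and radians):
On the way, in this order (a step that is already met when the one before it is completed fails the run):
1. with the case that holds the ball in the fingers, 40 mm or more above the bench, the ball runs to the +x end of the case, more than 20 mm from its middle (1 of 4 in turn) (((height (world z) of case_a above 0.04 m and contact force between the fingers and case_a above 1 N and distance between content_c0 and case_a below 0.08 m and x of content_c0 in the frame of case_a above 0.02 m) or (height (world z) of case_b above 0.04 m and contact force between the fingers and case_b above 1 N and distance between content_c0 and case_b below 0.08 m and x of content_c0 in the frame of case_b above 0.02 m) or (height (world z) of case_c above 0.04 m and contact force between the fingers and case_c above 1 N and distance between content_c0 and case_c below 0.08 m and x of content_c0 in the frame of case_c above 0.02 m))).
2. with the case that holds the ball in the fingers, 40 mm or more above the bench, the ball runs to the -x end of the case, more than 20 mm from its middle (2 of 4 in turn) (((height (world z) of case_a above 0.04 m and contact force between the fingers and case_a above 1 N and distance between content_c0 and case_a below 0.08 m and x of content_c0 in the frame of case_a below -0.02 m) or (height (world z) of case_b above 0.04 m and contact force between the fingers and case_b above 1 N and distance between content_c0 and case_b below 0.08 m and x of content_c0 in the frame of case_b below -0.02 m) or (height (world z) of case_c above 0.04 m and contact force between the fingers and case_c above 1 N and distance between content_c0 and case_c below 0.08 m and x of content_c0 in the frame of case_c below -0.02 m))).
3. with the case that holds the ball in the fingers, 40 mm or more above the bench, the ball runs to the +x end of the case, more than 20 mm from its middle (3 of 4 in turn) (((height (world z) of case_a above 0.04 m and contact force between the fingers and case_a above 1 N and distance between content_c0 and case_a below 0.08 m and x of content_c0 in the frame of case_a above 0.02 m) or (height (world z) of case_b above 0.04 m and contact force between the fingers and case_b above 1 N and distance between content_c0 and case_b below 0.08 m and x of content_c0 in the frame of case_b above 0.02 m) or (height (world z) of case_c above 0.04 m and contact force between the fingers and case_c above 1 N and distance between content_c0 and case_c below 0.08 m and x of content_c0 in the frame of case_c above 0.02 m))).
4. with the case that holds the ball in the fingers, 40 mm or more above the bench, the ball runs to the -x end of the case, more than 20 mm from its middle (4 of 4 in turn) (((height (world z) of case_a above 0.04 m and contact force between the fingers and case_a above 1 N and distance between content_c0 and case_a below 0.08 m and x of content_c0 in the frame of case_a below -0.02 m) or (height (world z) of case_b above 0.04 m and contact force between the fingers and case_b above 1 N and distance between content_c0 and case_b below 0.08 m and x of content_c0 in the frame of case_b below -0.02 m) or (height (world z) of case_c above 0.04 m and contact force between the fingers and case_c above 1 N and distance between content_c0 and case_c below 0.08 m and x of content_c0 in the frame of case_c below -0.02 m))).
At the end, for the whole second after the job is handed in: the case with the ball is gripped, underside 80 to 250 mm above the bench, centre within 50 mm of the tray's centre from above, level within 0.25 rad, still; the other two stand upright on the bench, at rest, each within 40 mm of where it began (((distance between content_c0 and case_a below 0.08 m and contact force between the fingers and case_a above 1 N and height (world z) of case_a between 0.08 and 0.25 m and horizontal distance between case_a and tray below 0.05 m and angle between case_a's own z axis and vertical below 0.25 rad and linear speed of each of case_a, case_b, case_c below 0.03 m/s and distance of each of case_b, case_c from where it was at the start of the episode below 0.04 m and height (world z) of each of case_b, case_c below 0.01 m and angle between each of case_b, case_c's own z axis and vertical below 0.15 rad) or (distance between content_c0 and case_b below 0.08 m and contact force between the fingers and case_b above 1 N and height (world z) of case_b between 0.08 and 0.25 m and horizontal distance between case_b and tray below 0.05 m and angle between case_b's own z axis and vertical below 0.25 rad and linear speed of each of case_b, case_a, case_c below 0.03 m/s and distance of each of case_a, case_c from where it was at the start of the episode below 0.04 m and height (world z) of each of case_a, case_c below 0.01 m and angle between each of case_a, case_c's own z axis and vertical below 0.15 rad) or (distance between content_c0 and case_c below 0.08 m and contact force between the fingers and case_c above 1 N and height (world z) of case_c between 0.08 and 0.25 m and horizontal distance between case_c and tray below 0.05 m and angle between case_c's own z axis and vertical below 0.25 rad and linear speed of each of case_c, case_a, case_b below 0.03 m/s and distance of each of case_a, case_b from where it was at the start of the episode below 0.04 m and height (world z) of each of case_a, case_b below 0.01 m and angle between each of case_a, case_b's own z axis and vertical below 0.15 rad))); the arm keeps its last pose, push and grip.
It fails at once if a bystander (shaft, bush, V-block, spanner or jar) is moved by more than 30 mm (distance of any of shaft, bush, vblock, spanner, jar from where it was at the start of the episode above 0.03 m).
It also fails if it takes over 72 s, if anything falls off the work surface, if the arm or the gripper's body presses on something with over 40 N, if the wrist force passes 120 N, or if a joint passes its speed limit or range.

ROBOT

A 6-joint arm with a two-finger parallel gripper is mounted at the origin on the work surface. World frame = base frame: x ahead of the robot, y to its left, z up, the work surface at z = 0. Lengths are in m, angles in degrees, forces in N, time in s.
With the tool pointing down it reaches from about 0.3 to 0.825 m from the base axis. Payload 5.4 kg.
Tool frame: the origin (TCP) lies at the very end of the fingers, on their centre line; the grasp point (between the pads) lies arm.grip_depth behind it (arm.grip_depth is the distance from the TCP to the grasp point, in m); z points along the fingers, y is the line along which they close (so a half turn about z gives the same grasp; the last joint's range is limited). The gripper opens to 92 mm and grips with 3 to 60 N. Pads are 20 mm wide; open, the fingers measure 128 mm over their backs; the gripper's body (75 mm by 189 mm) begins 69 mm behind the grasp point.
Start: joints at [-80.793, 9.076, 91.501, -0, 79.423, -12.038], TCP at [0.208, -0.536, 0.215] pointing down, gripper open.
Joint ranges: [-166.64, 166.64], [-54.1, 131.32], [10.49, 154.53], [-73.88, 253.88], [9.74, 151.15], [-171.62, 171.62]. Speed limits (degrees/s): [147.25, 147.25, 180, 180, 180, 180].

INTERFACE

Orientations are given as [roll, pitch, yaw] about the fixed x, y, z axes, in that order (R = Rz(yaw) Ry(pitch) Rx(roll)).
In Python, from bench import arm gives the robot as it stands.
- The arm moves only by the tool play_rows, never from a script. Its argument "commands" is a list of rows, each an object of numbers: "tx", "ty", "tz": the shift along the world's x, y, z in normalised numbers (1 is 0.8 m); "wx", "wy", "wz": the turn, a rotation vector about the world's x, y, z in a scale on which 1.0 is 90 degrees. A call has 1 to 5 rows; each row is the pose to reach, as a shift and turn from the pose commanded when the call began; what a row does not reach only later rows make up. A row lasts 1/10 s, in which the tool goes at most 50 mm and 8.59 degrees, less where a joint would pass 70% of its speed; a pose out of reach is approached as far as the arm can. No shift or turn number may pass 1 either way. A call with a gripper value outside its range is refused whole. "grip" is the opening, from 0 (shut) to 1 (fully open), set as the call begins (left out, the last holds). The fingers move at their own pace and stop on an object; the grip force is fixed at half the most. Time passes only in rows, so rows that repeat a pose let the fingers close. It gives the time, the measured TCP pose, the force, the opening and the grip force at its end, in the units of the state.
- arm.observe(): the state, without advancing time (a new reading comes with each control period).
- arm.get_image(name): name is "scene" or "top" or "wrist"; returns a dict with "image" (420x560x3 uint8, red, green, blue), "range_z" (420x560 float32, m along the optical axis (not along the pixel's ray), 0 where there is no reading), "intrinsics" (3x3 intrinsics, pixels), "cam_to_world" (4x4, takes a point from camera to world coordinates). Camera axes: x right, y down, z forward; pixel columns grow to the right and rows downward; lengths in m; the calibration is good to about 2 mm. A picture is of the moment at which its call begins.
- arm.job_done(): hands the job in; it is judged then, once.
Trained networks look in the newest picture that a camera, given by its name, has taken for a name from the list of things; names that differ only in an ending like _2 or _b are one class to them, and where a whole thing is asked for, a point or a joint stands for the part that bears it (a point fixed in the world has none). Each returns a list of dicts, best first, with "p" (0 to 1); they miss things now and then, are a little off and sometimes report something else, mostly with a low value. They report only what shows in the picture. A call takes as long as a camera call. They do not tell look-alikes from the thing itself.
- arm.find_in(label, camera): "box" ([left, top, right, bottom] in pixels, round what is visible of it).
- arm.outline_of(label, camera): "region" (420x560 bool, what is visible of it) and "box" ([left, top, right, bottom] in pixels, round what is visible of it).
The state is a dict: "clock": time; "joint_positions": joint angles; "qd": joint speeds; "tau": joint torques, N m; "tool_pos": TCP position; "tool_rot": TCP orientation; "force": force on the tool from outside, world axes, zero at the start; "ft_torque": the same for the moment, N m; "grip_width": finger opening in m; "gripper_force": force on a finger pad.
Only numpy, scipy, OpenCV 4.12 (cv2) and the standard library are available. Lean on these libraries where they do the work, as an engineer would, in place of code of your own. Each camera call takes 0.05 s, during which the arm holds its last target. There are 200 camera calls.

## Working session

There is one attempt and no reset: what is moved stays moved. The work goes in short steps, Python scripts to look and compute and a tool call to move; the robot and the scene stay as the last step left them, time stands still between calls to the robot, and variables do not carry over. Pictures are saved under pics/ and viewed, at most 10 in all, crops included, and the job is handed in when it is done.

Besides the shell and the picture viewer there is one more tool, called as name(argument=value, ...) on one line, values as JSON. play_rows: Moves the arm, as the interface text tells. Its arguments: {"type":"object","properties":{"commands":{"type":"array"},"grip":{"type":"number"}},"required":["commands"]}

```bash
mkdir -p pics
cat > h.py <<'E'
from bench import arm
import numpy as np, cv2
def world(im,mask):
    v,u=np.nonzero(mask&(im["range_z"]>0)); z=im["range_z"][v,u]; K=im["intrinsics"]
    p=np.stack([(u-K[0,2])/K[0,0]*z,(v-K[1,2])/K[1,1]*z,z,np.ones_like(z)])
    return (im["cam_to_world"]@p)[:3].T
E
python3 - <<'E'
from h import *
for c in("top","scene"):
    im=arm.get_image(c); cv2.imwrite(f"pics/{c}1.png",im["image"][:,:,::-1])
    for l in("case_a","tray","shaft","bush","vblock","spanner","jar"):
        for d in arm.outline_of(l,c):
            if d["p"]<.3: continue
            P=world(im,d["region"]); 
            if len(P)<10: continue
            zt=np.percentile(P[:,2],95); T=P[P[:,2]>zt-.008]
            r=cv2.minAreaRect(T[:,:2].astype(np.float32)*1000)
            print(c,l,round(d["p"],2),np.round(d["box"]),"ztop",zt.round(3),"rect",np.round(r[0],0),np.round(r[1],0),round(r[2]),im["image"][d["region"]].mean(0).round())
s=arm.observe();print(s,arm.grip_depth)
E
```

```text
top case_a 0.78 [204. 255. 238. 302.] ztop 0.063 rect [337. 157.] [ 60. 112.] 76 [92. 55. 32.]
top case_a 0.74 [104. 263. 155. 286.] ztop 0.063 rect [355. 394.] [111.  59.] 89 [152.  23.  20.]
top case_a 0.72 [261. 220. 294. 268.] ztop 0.063 rect [439.   6.] [113.  59.] 19 [99. 96. 97.]
top case_a 0.7 [375. 191. 402. 240.] ztop 0.063 rect [ 503. -286.] [ 60. 114.] 88 [94. 91. 92.]
top case_a 0.7 [312. 232. 356. 263.] ztop 0.063 rect [ 419. -141.] [113.  59.] 77 [106.  67.  42.]
top case_a 0.66 [160. 198. 195. 242.] ztop 0.063 rect [504. 274.] [113.  61.] 13 [82. 80. 81.]
top case_a 0.59 [177. 145. 225. 179.] ztop 0.063 rect [659. 209.] [115.  60.] 76 [ 88.  41. 109.]
top tray 0.84 [258. 127. 324. 181.] ztop 0.017 rect [678. -24.] [132. 170.] 3 [166. 160. 158.]
top shaft 0.65 [321. 189. 334. 206.] ztop 0.043 rect [ 546. -126.] [17.  4.] 73 [107. 103. 102.]
top bush 0.58 [224. 203. 239. 217.] ztop 0.033 rect [516. 133.] [32. 31.] 17 [135. 101.  49.]
top vblock 0.89 [374. 141. 399. 165.] ztop 0.042 rect [ 670. -288.] [60. 44.] 32 [49. 47. 48.]
top spanner 0.81 [116. 139. 155. 204.] ztop
[... 1607 characters left out ...]
. 123. 119.]
{'clock': 0.8, 'joint_positions': array([-8.07921158e+01,  9.07474506e+00,  9.15004711e+01, -4.19735449e-04,
        7.94231417e+01, -1.20372748e+01]), 'qd': array([ 0.04017888,  0.03651173, -0.066804  ,  0.09899975,  0.17104599,
       -0.04918115]), 'tau': array([ 1.12739152e-03, -3.85547841e+01, -3.22346699e+01,  7.03108613e-02,
        3.06048396e-02, -2.56510418e-06]), 'tool_pos': array([ 0.20833882, -0.53592136,  0.21461782]), 'tool_rot': array([1.79998480e+02, 7.46014372e-04, 2.12452361e+01]), 'force': array([ 0.16197078,  0.43991917, -0.07909137]), 'ft_torque': array([-0.03404745, -0.02261005,  0.00669312]), 'gripper_force': 0.0, 'grip_width': 0.09176164044887021} 0.0187
```

Run:
```python
from h import *
a=cv2.imread("pics/top1.png")[120:320,90:490]; cv2.imwrite("pics/crop.png",cv2.resize(a,None,fx=2,fy=2,interpolation=cv2.INTER_CUBIC))
im=arm.get_image("top");print(np.round(im["cam_to_world"],2).tolist())
```

```text
[[-0.02, -1.0, 0.08, 0.4], [-1.0, 0.02, 0.02, -0.03], [-0.02, -0.08, -1.0, 1.21], [0.0, 0.0, 0.0, 1.0]]
```

View pics/crop.png

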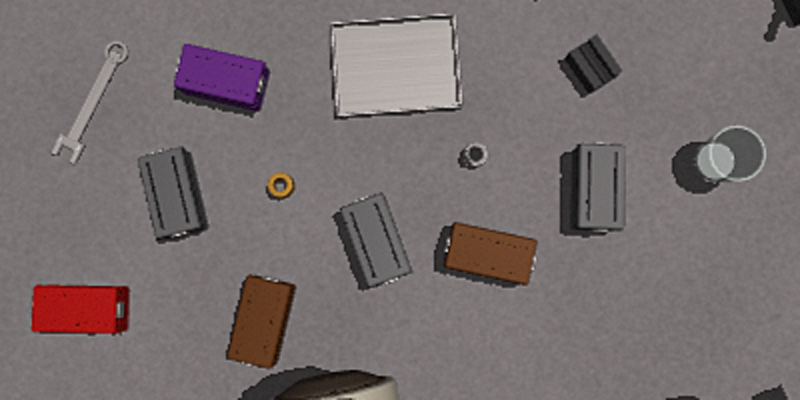

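Three grey cases at px (175,217), (277,243) and (390,213) match the job. The brown ones at (335,246) and (220,280), red at (130,275) and purple at (200,160) are look-alikes to leave alone. I'll start with the right-hand case.

The manual's scale: shifts go in shares of 0.8 m and turns go in shares of 90 degrees. Converting my numbers, 0.18 m / 0.8 = 0.225, 0.151 m / 0.8 = 0.1888, -23.2 degrees / 90 = -0.2578.

play_rows(commands=[{"tx": 0.0375, "ty": 0.0375, "tz": 0, "wz": -0.0444}, {"tx": 0.0825, "ty": 0.0725, "tz": 0, "wz": -0.1}, {"tx": 0.13, "ty": 0.1113, "tz": 0, "wz": -0.1556}, {"tx": 0.1775, "ty": 0.15, "tz": 0, "wz": -0.2111}, {"tx": 0.225, "ty": 0.1888, "tz": 0, "wz": -0.2578}], grip=1)

```text
$.commands[0]: bad value
```

Scaled: 0.116 m / 0.8 = 0.145, 0.104 m / 0.8 = 0.13.

play_rows(commands=[{"tx": 0.0475, "ty": 0.04}, {"tx": 0.095, "ty": 0.0813, "tz": -0.0125}, {"tx": 0.13, "ty": 0.1125, "tz": -0.0375}, {"tx": 0.145, "ty": 0.125, "tz": -0.075}, {"tx": 0.145, "ty": 0.125, "tz": -0.1}])

```text
$.commands[0]: bad value
```

Run:
```python
from h import *
im=arm.get_image("wrist")
for d in arm.outline_of("case_a","wrist"):
    P=world(im,d["region"]); zt=np.percentile(P[:,2],95); T=P[abs(P[:,2]-zt)<.008]
    print(d["p"],d["box"],zt,cv2.minAreaRect(T[:,:2].astype(np.float32)*1000))
s=arm.observe();print({k:np.round(s[k],3) for k in("clock","tool_pos","tool_rot","force","ft_torque")})
```

```text
{'clock': np.float64(0.95), 'tool_pos': array([ 0.208, -0.536,  0.215]), 'tool_rot': array([-1.79998e+02, -1.00000e-03,  2.12440e+01]), 'force': array([ 0.702, -0.338, -1.163]), 'ft_torque': array([ 0.009,  0.043, -0.007])}
```

Scaled: 0.18 m / 0.8 = 0.225, 0.151 m / 0.8 = 0.1888, -23.2 degrees / 90 = -0.2578.

play_rows(commands=[{"tx": 0.0375, "ty": 0.0375, "tz": 0, "wx": 0, "wy": 0, "wz": -0.0444}, {"tx": 0.0825, "ty": 0.0725, "tz": 0, "wx": 0, "wy": 0, "wz": -0.1}, {"tx": 0.13, "ty": 0.1113, "tz": 0, "wx": 0, "wy": 0, "wz": -0.1556}, {"tx": 0.1775, "ty": 0.15, "tz": 0, "wx": 0, "wy": 0, "wz": -0.2111}, {"tx": 0.225, "ty": 0.1888, "tz": 0, "wx": 0, "wy": 0, "wz": -0.2578}], grip=1)

```text
clock: 1.45
tool_pos: [0.3896, -0.3836, 0.2148]
tool_rot: [180.0, -0.0, -2.2]
force: [0.8, -0.5, 0.4]
grip_width: 0.0914
gripper_force: 0.0
```

Scaled: 0.116 m / 0.8 = 0.145, 0.104 m / 0.8 = 0.13.

play_rows(commands=[{"tx": 0.0475, "ty": 0.04, "tz": 0, "wx": 0, "wy": 0, "wz": 0}, {"tx": 0.095, "ty": 0.0813, "tz": -0.0125, "wx": 0, "wy": 0, "wz": 0}, {"tx": 0.13, "ty": 0.1125, "tz": -0.0375, "wx": 0, "wy": 0, "wz": 0}, {"tx": 0.145, "ty": 0.125, "tz": -0.075, "wx": 0, "wy": 0, "wz": 0}, {"tx": 0.145, "ty": 0.125, "tz": -0.1, "wx": 0, "wy": 0, "wz": 0}])

```text
clock: 1.95
tool_pos: [0.5054, -0.2824, 0.1327]
tool_rot: [-179.9, 0.1, -1.8]
force: [-0.8, -0.6, -1.9]
grip_width: 0.092
gripper_force: 0.0
```

```bash
cat > w.py <<'E'
from h import *
im=arm.get_image("wrist")
for d in arm.outline_of("case_a","wrist"):
    P=world(im,d["region"]); zt=np.percentile(P[:,2],95); T=P[abs(P[:,2]-zt)<.008]
    print(d["p"],d["box"],zt,cv2.minAreaRect(T[:,:2].astype(np.float32)*1000))
s=arm.observe();print({k:np.round(s[k],3) for k in("clock","tool_pos","tool_rot","force","ft_torque")})
E
python3 w.py
```

```text
0.86 [16.4, 259.5, 188.4, 339.6] 0.06005356800688262 ((437.7460021972656, -148.198486328125), (112.40850830078125, 23.048147201538086), 74.36227416992188)
0.58 [241.2, 133.2, 332.3, 295.0] 0.060750212723888114 ((502.6055603027344, -286.7825927734375), (59.64262008666992, 115.18379211425781), 86.74884033203125)
{'clock': np.float64(2.05), 'tool_pos': array([ 0.503, -0.283,  0.131]), 'tool_rot': array([-179.755,    0.307,   -1.881]), 'force': array([-0.436,  0.388,  0.444]), 'ft_torque': array([ 0.107, -0.02 , -0.061])}
```

Scaled: -0.118 m / 0.8 = -0.1475, -0.001 m / 0.8 = -0.0013, -0.5 degrees / 90 = -0.0056.

play_rows(commands=[{"tx": -0.0013, "ty": -0.0013, "tz": -0.05, "wx": 0, "wy": 0, "wz": -0.0056}, {"tx": -0.0013, "ty": -0.0013, "tz": -0.1, "wx": 0, "wy": 0, "wz": -0.0056}, {"tx": -0.0013, "ty": -0.0013, "tz": -0.1313, "wx": 0, "wy": 0, "wz": -0.0056}, {"tx": -0.0013, "ty": -0.0013, "tz": -0.1475, "wx": 0, "wy": 0, "wz": -0.0056}, {"tx": -0.0013, "ty": -0.0013, "tz": -0.1475, "wx": 0, "wy": 0, "wz": -0.0056}])

```text
clock: 2.55
tool_pos: [0.5026, -0.2859, 0.016]
tool_rot: [-179.9, 0.1, -2.5]
force: [-0.4, 0.2, 0.1]
grip_width: 0.0915
gripper_force: 0.0
```

play_rows(commands=[{"tx": 0, "ty": 0, "tz": 0, "wx": 0, "wy": 0, "wz": 0}, {"tx": 0, "ty": 0, "tz": 0, "wx": 0, "wy": 0, "wz": 0}, {"tx": 0, "ty": 0, "tz": 0, "wx": 0, "wy": 0, "wz": 0}, {"tx": 0, "ty": 0, "tz": 0, "wx": 0, "wy": 0, "wz": 0}, {"tx": 0, "ty": 0, "tz": 0, "wx": 0, "wy": 0, "wz": 0}], grip=0.5)

```text
clock: 3.05
tool_pos: [0.5039, -0.2865, 0.0176]
tool_rot: [179.9, -0.1, -2.4]
force: [-0.8, 0.4, 4.3]
grip_width: 0.0598
gripper_force: 29.9
```

Scaled: 0.12 m / 0.8 = 0.15, 0.1 m / 0.8 = 0.125.

play_rows(commands=[{"tx": 0, "ty": 0, "tz": 0.025, "wx": 0, "wy": 0, "wz": 0}, {"tx": 0, "ty": 0, "tz": 0.075, "wx": 0, "wy": 0, "wz": 0}, {"tx": 0, "ty": 0, "tz": 0.125, "wx": 0, "wy": 0, "wz": 0}, {"tx": 0, "ty": 0, "tz": 0.15, "wx": 0, "wy": 0, "wz": 0}, {"tx": 0, "ty": 0, "tz": 0.15, "wx": 0, "wy": 0, "wz": 0}])

```text
clock: 3.55
tool_pos: [0.5049, -0.2871, 0.1396]
tool_rot: [179.8, -0.3, -2.4]
force: [0.7, -0.8, -5.8]
grip_width: 0.06
gripper_force: 29.9
```

Scaled: 15 degrees / 90 = 0.1667.

play_rows(commands=[{"tx": 0, "ty": 0, "tz": 0, "wx": 0, "wy": 0.0944, "wz": 0}, {"tx": 0, "ty": 0, "tz": 0, "wx": 0, "wy": 0.1667, "wz": 0}])

```text
clock: 3.75
tool_pos: [0.5015, -0.2849, 0.1343]
tool_rot: [179.4, 15.4, -2.6]
force: [0.1, 0.2, -6.1]
grip_width: 0.0602
gripper_force: 29.9
```

```bash
cat > t.py <<'E'
from h import *
import sys
a=np.array([float(x) for x in sys.argv[2:3]] or [0.])[0]; n=int(sys.argv[1])
u=np.array([-np.sin(np.radians(a)),np.cos(np.radians(a)),0])
L=[]
for i in range(n):
    s=arm.observe();L.append(np.r_[s["clock"],s["force"],s["ft_torque"],s["ft_torque"]@u])
    arm.get_image("wrist")
L=np.array(L);print(L[:,[0,1,3,4,5,7]].round(2));print("mean last",L[n//2:].mean(0).round(3),"sd",L[n//2:].std(0).round(3))
E
python3 t.py 10 -2.5
```

```text
[[ 3.75  0.15 -6.11 -0.01 -0.46 -0.46]
 [ 3.8   0.2  -5.19 -0.05 -0.33 -0.33]
 [ 3.85 -0.07 -5.84  0.06 -0.4  -0.39]
 [ 3.9  -0.87 -4.91 -0.   -0.34 -0.34]
 [ 3.95 -0.12 -4.46  0.04 -0.33 -0.32]
 [ 4.    0.09 -4.2   0.05 -0.38 -0.38]
 [ 4.05  0.05 -4.69  0.05 -0.32 -0.32]
 [ 4.1   0.49 -4.15  0.06 -0.33 -0.32]
 [ 4.15  0.32 -5.02  0.05 -0.35 -0.35]
 [ 4.2  -0.12 -4.17  0.07 -0.36 -0.36]]
mean last [ 4.1    0.166 -0.087 -4.448  0.054 -0.348 -0.022 -0.345] sd [0.071 0.215 0.373 0.349 0.008 0.021 0.035 0.021]
```

Scaled: -30 degrees / 90 = -0.3333.

play_rows(commands=[{"tx": 0, "ty": 0, "tz": 0, "wx": 0, "wy": -0.0944, "wz": 0}, {"tx": 0, "ty": 0, "tz": 0, "wx": 0, "wy": -0.1889, "wz": 0}, {"tx": 0, "ty": 0, "tz": 0, "wx": 0, "wy": -0.2778, "wz": 0}, {"tx": 0, "ty": 0, "tz": 0, "wx": 0, "wy": -0.3333, "wz": 0}])

```text
clock: 4.65
tool_pos: [0.502, -0.286, 0.1372]
tool_rot: [-179.4, -15.2, -2.6]
force: [-0.4, 0.6, -5.5]
grip_width: 0.0597
gripper_force: 30.0
```

```bash
python3 t.py 10 -2.5
```

```text
[[ 4.65 -0.42 -5.51  0.04  0.34  0.34]
 [ 4.7   1.96 -7.08  0.03  0.2   0.2 ]
 [ 4.75 -0.17 -4.74  0.05  0.4   0.4 ]
 [ 4.8   0.01 -3.93  0.04  0.32  0.32]
 [ 4.85  0.28 -4.76 -0.04  0.38  0.38]
 [ 4.9   0.31 -4.78  0.01  0.33  0.33]
 [ 4.95 -0.01 -5.    0.03  0.31  0.31]
 [ 5.    0.59 -4.03  0.06  0.36  0.36]
 [ 5.05 -0.33 -5.26  0.01  0.31  0.31]
 [ 5.1  -0.16 -5.3   0.04  0.31  0.32]]
mean last [ 5.     0.082  0.644 -4.874  0.03   0.326  0.013  0.327] sd [0.071 0.331 0.266 0.461 0.019 0.019 0.021 0.019]
```

Scaled: 8 degrees / 90 = 0.0889.

play_rows(commands=[{"tx": 0, "ty": 0, "tz": 0, "wx": 0, "wy": 0.0889, "wz": 0}, {"tx": 0, "ty": 0, "tz": 0, "wx": 0, "wy": 0.0889, "wz": 0}])

```text
clock: 5.35
tool_pos: [0.5056, -0.286, 0.1367]
tool_rot: [-179.8, -7.0, -2.3]
force: [0.7, -0.2, -4.8]
grip_width: 0.0599
gripper_force: 30.0
```

```bash
python3 t.py 6 -2.5
```

```text
[[ 5.35  0.73 -4.78  0.    0.14  0.14]
 [ 5.4   1.16 -4.63  0.06  0.14  0.14]
 [ 5.45 -0.15 -5.26  0.06  0.17  0.17]
 [ 5.5  -0.05 -5.15  0.02  0.19  0.19]
 [ 5.55  0.05 -4.39  0.06  0.21  0.22]
 [ 5.6  -0.41 -5.25  0.03  0.16  0.16]]
mean last [ 5.550e+00 -1.360e-01  8.000e-02 -4.928e+00  3.500e-02  1.880e-01
  1.000e-03  1.890e-01] sd [0.041 0.199 0.159 0.384 0.016 0.022 0.027 0.023]
```

Scaled: 14 degrees / 90 = 0.1556.

play_rows(commands=[{"tx": 0, "ty": 0, "tz": 0, "wx": 0, "wy": 0.0778, "wz": 0}, {"tx": 0, "ty": 0, "tz": 0, "wx": 0, "wy": 0.1556, "wz": 0}])

```text
clock: 5.85
tool_pos: [0.5023, -0.2864, 0.1374]
tool_rot: [179.6, 7.1, -2.6]
force: [1.3, -0.0, -4.8]
grip_width: 0.0599
gripper_force: 30.0
```

```bash
python3 t.py 12 -2.5
```

```text
[[ 5.85  1.35 -4.78 -0.02 -0.24 -0.24]
 [ 5.9   0.9  -4.99 -0.04 -0.14 -0.14]
 [ 5.95  0.45 -5.41  0.02 -0.23 -0.23]
 [ 6.   -0.02 -5.88  0.09 -0.16 -0.16]
 [ 6.05  0.07 -4.52  0.03 -0.1  -0.1 ]
 [ 6.1   0.5  -5.05  0.07 -0.19 -0.19]
 [ 6.15 -0.15 -5.5   0.02 -0.14 -0.14]
 [ 6.2  -0.11 -4.42  0.05 -0.2  -0.2 ]
 [ 6.25 -0.13 -4.77  0.06 -0.17 -0.17]
 [ 6.3   0.37 -4.61 -0.02 -0.18 -0.18]
 [ 6.35 -0.86 -5.73  0.03 -0.16 -0.15]
 [ 6.4  -0.82 -4.22  0.01 -0.13 -0.13]]
mean last [ 6.275 -0.287  0.202 -4.876  0.024 -0.163  0.013 -0.162] sd [0.085 0.431 0.42  0.554 0.026 0.024 0.033 0.024]
```

Scaled: -10 degrees / 90 = -0.1111.

play_rows(commands=[{"tx": 0, "ty": 0, "tz": 0, "wx": 0, "wy": -0.0778, "wz": 0}, {"tx": 0, "ty": 0, "tz": 0, "wx": 0, "wy": -0.1111, "wz": 0}, {"tx": 0, "ty": 0, "tz": 0, "wx": 0, "wy": -0.1111, "wz": 0}, {"tx": 0, "ty": 0, "tz": 0, "wx": 0, "wy": -0.1111, "wz": 0}, {"tx": 0, "ty": 0, "tz": 0, "wx": 0, "wy": -0.1111, "wz": 0}])

```text
clock: 6.95
tool_pos: [0.5037, -0.286, 0.1368]
tool_rot: [-179.9, -3.0, -2.4]
force: [0.2, -0.5, -5.2]
grip_width: 0.0598
gripper_force: 30.0
```

```bash
python3 t.py 16 -2.5|tail -11
```

```text
[ 7.25 -0.45 -5.65  0.04  0.11  0.11]
 [ 7.3   0.76 -4.57  0.06  0.12  0.12]
 [ 7.35 -0.31 -3.97  0.03  0.07  0.07]
 [ 7.4  -0.58 -4.27  0.03  0.08  0.08]
 [ 7.45 -0.64 -5.32 -0.02  0.01  0.01]
 [ 7.5  -0.23 -4.31  0.04  0.07  0.07]
 [ 7.55 -0.25 -4.96  0.    0.02  0.02]
 [ 7.6   0.22 -5.38  0.01  0.07  0.07]
 [ 7.65 -0.47 -5.27  0.01  0.05  0.05]
 [ 7.7  -0.05 -5.18  0.1   0.11  0.11]]
mean last [ 7.525 -0.288  0.01  -4.832  0.026  0.06   0.012  0.061] sd [0.115 0.264 0.504 0.525 0.033 0.03  0.034 0.031]
```

Scaled: 6 degrees / 90 = 0.0667.

play_rows(commands=[{"tx": 0, "ty": 0, "tz": 0, "wx": 0, "wy": 0.0667, "wz": 0}, {"tx": 0, "ty": 0, "tz": 0, "wx": 0, "wy": 0.0667, "wz": 0}, {"tx": 0, "ty": 0, "tz": 0, "wx": 0, "wy": 0.0667, "wz": 0}, {"tx": 0, "ty": 0, "tz": 0, "wx": 0, "wy": 0.0667, "wz": 0}, {"tx": 0, "ty": 0, "tz": 0, "wx": 0, "wy": 0.0667, "wz": 0}])

```text
clock: 8.25
tool_pos: [0.5031, -0.286, 0.1368]
tool_rot: [179.9, 2.9, -2.5]
force: [0.5, 0.0, -4.5]
grip_width: 0.0596
gripper_force: 30.0
```

```bash
python3 t.py 16 -2.5|tail -11; python3 -c "
from h import *
s=arm.observe();print(s['tool_pos'],s['tool_rot'],s['clock'])"
```

```text
[ 8.55 -0.36 -4.78  0.05 -0.06 -0.06]
 [ 8.6   0.91 -4.24  0.06 -0.08 -0.07]
 [ 8.65  0.92 -5.77  0.09 -0.08 -0.08]
 [ 8.7   0.16 -5.14  0.05 -0.11 -0.11]
 [ 8.75  1.01 -4.47  0.02 -0.02 -0.02]
 [ 8.8  -0.27 -4.4   0.01 -0.07 -0.07]
 [ 8.85  0.64 -5.5   0.02 -0.05 -0.05]
 [ 8.9  -0.42 -5.67  0.05 -0.04 -0.04]
 [ 8.95  0.58 -4.87  0.04 -0.11 -0.11]
 [ 9.   -0.16 -3.99  0.03 -0.08 -0.08]]
mean last [ 8.825  0.308 -0.187 -4.976  0.037 -0.071  0.009 -0.069] sd [0.115 0.52  0.393 0.61  0.025 0.029 0.034 0.028]
[ 0.50333015 -0.28589381  0.13656657] [179.87546837   2.99991558  -2.45602592] 9.05
```

Scaled: -0.12 m / 0.8 = -0.15, -0.115 m / 0.8 = -0.1438, -3 degrees / 90 = -0.0333.

play_rows(commands=[{"tx": 0, "ty": 0, "tz": -0.0375, "wx": 0, "wy": -0.0333, "wz": 0}, {"tx": 0, "ty": 0, "tz": -0.0875, "wx": 0, "wy": -0.0333, "wz": 0}, {"tx": 0, "ty": 0, "tz": -0.125, "wx": 0, "wy": -0.0333, "wz": 0}, {"tx": 0, "ty": 0, "tz": -0.1438, "wx": 0, "wy": -0.0333, "wz": 0}, {"tx": 0, "ty": 0, "tz": -0.15, "wx": 0, "wy": -0.0333, "wz": 0}])

```text
clock: 9.55
tool_pos: [0.5022, -0.2849, 0.017]
tool_rot: [-179.8, 0.2, -2.4]
force: [-15.7, 12.7, 30.8]
grip_width: 0.0597
gripper_force: 30.0
```

play_rows(commands=[{"tx": 0, "ty": 0, "tz": 0, "wx": 0, "wy": 0, "wz": 0}, {"tx": 0, "ty": 0, "tz": 0, "wx": 0, "wy": 0, "wz": 0}, {"tx": 0, "ty": 0, "tz": 0, "wx": 0, "wy": 0, "wz": 0}, {"tx": 0, "ty": 0, "tz": 0, "wx": 0, "wy": 0, "wz": 0}, {"tx": 0, "ty": 0, "tz": 0, "wx": 0, "wy": 0, "wz": 0}], grip=1)

```text
clock: 10.05
tool_pos: [0.5037, -0.2863, 0.0171]
tool_rot: [180.0, -0.0, -2.5]
force: [-0.1, -0.2, -0.2]
grip_width: 0.092
gripper_force: 0.0
```

Scaled: 0.16 m / 0.8 = 0.2, 0.15 m / 0.8 = 0.1875, 10 degrees / 90 = 0.1111.

play_rows(commands=[{"tx": 0, "ty": 0, "tz": 0.0375, "wx": 0, "wy": 0, "wz": 0}, {"tx": 0, "ty": 0, "tz": 0.0938, "wx": 0, "wy": 0, "wz": 0}, {"tx": 0, "ty": 0, "tz": 0.15, "wx": 0, "wy": 0, "wz": 0}, {"tx": -0.0125, "ty": 0.0375, "tz": 0.1875, "wx": 0, "wy": 0, "wz": 0.0444}, {"tx": -0.025, "ty": 0.0913, "tz": 0.2, "wx": 0, "wy": 0, "wz": 0.1111}])

```text
clock: 10.55
tool_pos: [0.4852, -0.2151, 0.1814]
tool_rot: [179.6, -0.3, 7.6]
force: [1.0, 0.9, 0.4]
grip_width: 0.0919
gripper_force: 0.0
```

Scaled: 0.22 m / 0.8 = 0.275, 0.18 m / 0.8 = 0.225, 11.5 degrees / 90 = 0.1278.

play_rows(commands=[{"tx": -0.0125, "ty": 0.0563, "tz": 0, "wx": 0, "wy": 0, "wz": 0.0333}, {"tx": -0.025, "ty": 0.1125, "tz": 0, "wx": 0, "wy": 0, "wz": 0.0667}, {"tx": -0.0375, "ty": 0.1688, "tz": 0, "wx": 0, "wy": 0, "wz": 0.1}, {"tx": -0.05, "ty": 0.225, "tz": 0, "wx": 0, "wy": 0, "wz": 0.1222}, {"tx": -0.055, "ty": 0.275, "tz": 0, "wx": 0, "wy": 0, "wz": 0.1278}])

```text
clock: 11.05
tool_pos: [0.4383, 0.009, 0.1767]
tool_rot: [180.0, -0.0, 19.1]
force: [0.4, -0.1, -0.0]
grip_width: 0.0921
gripper_force: 0.0
```

```bash
python3 w.py
python3 - <<'E'
from h import *
im=arm.get_image("top")
for d in arm.outline_of("case_a","top"):
    P=world(im,d["region"]); zt=np.percentile(P[:,2],95); T=P[abs(P[:,2]-zt)<.008]
    print(d["p"],zt.round(3),cv2.minAreaRect(T[:,:2].astype(np.float32)*1000))
E
```

```text
0.97 [243.9, 131.8, 319.2, 267.8] 0.060786826204659236 ((438.34429931640625, 6.515232086181641), (114.47421264648438, 59.982177734375), 18.9508056640625)
0.96 [0.4, 0.0, 47.1, 87.1] 0.050079599946898735 ((485.854736328125, 239.8275909423828), (57.49298858642578, 5.903696060180664), 10.242679595947266)
0.75 [532.5, 219.6, 560.0, 279.9] 0.03265818513497106 ((458.9544677734375, -252.8946533203125), (22.93585968017578, 4.24284029006958), 3.9225261211395264)
0.73 [12.8, 175.3, 153.3, 323.6] 0.06068406849082138 ((337.8165588378906, 156.79444885253906), (60.25609588623047, 112.10528564453125), 75.70857238769531)
0.62 [354.1, 207.8, 510.3, 317.3] 0.06074810781196137 ((419.0977478027344, -140.13629150390625), (112.01744079589844, 60.159507751464844), 77.09959411621094)
{'clock': np.float64(11.15), 'tool_pos': array([0.438, 0.011, 0.177]), 'tool_rot': array([-1.79931e+02, -2.80000e-02,  1.93640e+01]), 'force': array([ 0.436, -0.419, -0.705]), 'ft_torque': array([0.002, 0.006, 0.012])}
0.93 0.063 ((659.9182739257812, 207.88143920898438), (112.61457824707031, 60.38791275024414), 75.27442169189453)
0.9 0.063 ((420.2520751953125, -141.03512573242188), (111.94576263427734, 58.30128860473633), 76.7654037475586)
0.87 0.064 ((336.98779296875, 156.91648864746094), (59.52339172363281, 108.36080932617188), 75.98662567138672)
0.84 0.063 ((502.11529541015625, -283.60614013671875), (59.46977996826172, 111.49243927001953), 88.1791763305664)
0.8 0.063 ((355.34588623046875, 395.0270080566406), (112.59382629394531, 59.12418746948242), 89.16041564941406)
0.71 0.063 ((504.9980773925781, 274.69873046875), (113.04122924804688, 59.98478317260742), 12.907941818237305)
0.42 0.046 ((546.4453735351562, -122.57548522949219), (10.915315628051758, 1.4226272106170654), 46.682552337646484)
```

Scaled: -0.16 m / 0.8 = -0.2, -0.155 m / 0.8 = -0.1938.

play_rows(commands=[{"tx": 0, "ty": 0, "tz": -0.0563, "wx": 0, "wy": 0, "wz": 0}, {"tx": 0, "ty": 0, "tz": -0.1125, "wx": 0, "wy": 0, "wz": 0}, {"tx": 0, "ty": 0, "tz": -0.1625, "wx": 0, "wy": 0, "wz": 0}, {"tx": 0, "ty": 0, "tz": -0.1938, "wx": 0, "wy": 0, "wz": 0}, {"tx": 0, "ty": 0, "tz": -0.2, "wx": 0, "wy": 0, "wz": 0}])

```text
clock: 11.75
tool_pos: [0.4368, 0.0064, 0.0136]
tool_rot: [-179.8, 0.3, 18.9]
force: [-0.1, 0.4, -0.5]
grip_width: 0.0916
gripper_force: 0.0
```

play_rows(commands=[{"tx": 0, "ty": 0, "tz": 0, "wx": 0, "wy": 0, "wz": 0}, {"tx": 0, "ty": 0, "tz": 0, "wx": 0, "wy": 0, "wz": 0}, {"tx": 0, "ty": 0, "tz": 0, "wx": 0, "wy": 0, "wz": 0}, {"tx": 0, "ty": 0, "tz": 0, "wx": 0, "wy": 0, "wz": 0}, {"tx": 0, "ty": 0, "tz": 0, "wx": 0, "wy": 0, "wz": 0}], grip=0.5)

```text
clock: 12.25
tool_pos: [0.4404, 0.0068, 0.0178]
tool_rot: [179.9, -0.1, 19.1]
force: [-1.5, -0.2, 5.6]
grip_width: 0.0595
gripper_force: 30.0
```

Scaled: 0.12 m / 0.8 = 0.15, 0.1 m / 0.8 = 0.125.

play_rows(commands=[{"tx": 0, "ty": 0, "tz": 0.025, "wx": 0, "wy": 0, "wz": 0}, {"tx": 0, "ty": 0, "tz": 0.075, "wx": 0, "wy": 0, "wz": 0}, {"tx": 0, "ty": 0, "tz": 0.125, "wx": 0, "wy": 0, "wz": 0}, {"tx": 0, "ty": 0, "tz": 0.15, "wx": 0, "wy": 0, "wz": 0}, {"tx": 0, "ty": 0, "tz": 0.15, "wx": 0, "wy": 0, "wz": 0}])

```text
clock: 12.75
tool_pos: [0.4412, 0.0067, 0.1392]
tool_rot: [179.8, -0.3, 19.1]
force: [1.6, -0.5, -5.8]
grip_width: 0.0597
gripper_force: 30.0
```

Scaled: 14.2 degrees / 90 = 0.1578.

play_rows(commands=[{"tx": 0, "ty": 0, "tz": 0, "wx": -0.0289, "wy": 0.0844, "wz": 0}, {"tx": 0, "ty": 0, "tz": 0, "wx": -0.0544, "wy": 0.1578, "wz": 0}, {"tx": 0, "ty": 0, "tz": 0, "wx": -0.0544, "wy": 0.1578, "wz": 0}, {"tx": 0, "ty": 0, "tz": 0, "wx": -0.0544, "wy": 0.1578, "wz": 0}, {"tx": 0, "ty": 0, "tz": 0, "wx": -0.0544, "wy": 0.1578, "wz": 0}])

```text
clock: 13.25
tool_pos: [0.4383, 0.0072, 0.1359]
tool_rot: [-179.9, 15.0, 19.1]
force: [-0.1, 0.7, -5.1]
grip_width: 0.0598
gripper_force: 30.0
```

Scaled: -17 degrees / 90 = -0.1889.

play_rows(commands=[{"tx": 0, "ty": 0, "tz": 0, "wx": 0.0289, "wy": -0.0844, "wz": 0}, {"tx": 0, "ty": 0, "tz": 0, "wx": 0.0578, "wy": -0.1689, "wz": 0}, {"tx": 0, "ty": 0, "tz": 0, "wx": 0.0656, "wy": -0.1889, "wz": 0}, {"tx": 0, "ty": 0, "tz": 0, "wx": 0.0656, "wy": -0.1889, "wz": 0}, {"tx": 0, "ty": 0, "tz": 0, "wx": 0.0656, "wy": -0.1889, "wz": 0}])

```text
clock: 13.75
tool_pos: [0.4397, 0.0067, 0.1373]
tool_rot: [180.0, -3.0, 19.0]
force: [-0.3, -0.5, -4.6]
grip_width: 0.0598
gripper_force: 30.0
```

```bash
python3 t.py 16 19
```

```text
[[ 1.375e+01 -3.200e-01 -4.620e+00  2.000e-02  4.000e-02  3.000e-02]
 [ 1.380e+01 -5.400e-01 -5.800e+00 -4.000e-02  1.100e-01  1.200e-01]
 [ 1.385e+01  1.900e-01 -6.080e+00  2.000e-02  8.000e-02  7.000e-02]
 [ 1.390e+01 -1.600e-01 -5.450e+00 -5.000e-02  4.000e-02  5.000e-02]
 [ 1.395e+01 -3.400e-01 -6.350e+00 -1.000e-02  9.000e-02  9.000e-02]
 [ 1.400e+01  5.000e-01 -5.180e+00 -2.000e-02 -1.000e-02 -0.000e+00]
 [ 1.405e+01 -8.000e-01 -6.300e+00  1.000e-02  5.000e-02  5.000e-02]
 [ 1.410e+01 -3.200e-01 -5.600e+00 -2.000e-02  1.000e-02  2.000e-02]
 [ 1.415e+01 -5.000e-02 -5.460e+00  0.000e+00 -7.000e-02 -6.000e-02]
 [ 1.420e+01 -7.100e-01 -5.800e+00  1.000e-02  4.000e-02  3.000e-02]
 [ 1.425e+01  6.800e-01 -6.020e+00 -0.000e+00  4.000e-02  4.000e-02]
 [ 1.430e+01  6.500e-01 -6.290e+00  0.000e+00 -3.000e-02 -2.000e-02]
 [ 1.435e+01 -1.400e-01 -6.040e+00 -4.000e-02  2.000e-02  3.000e-02]
 [ 1.440e+01 -4.000e-02 -6.200e+00  6.000e-02 -1.000e-02 -2.000e-02]
 [ 1.445e+01 -2.100e-01 -4.990e+00 -4.000e-02  3.000e-02  4.000e-02]
 [ 1.450e+01 -0.000e+00 -5.780e+00 -2.000e-02  0.000e+00  1.000e-02]]
mean last [ 1.4325e+01  2.2000e-02 -9.5000e-02 -5.8240e+00 -4.0000e-03  5.0000e-03
  1.0000e-02  6.0000e-03] sd [0.115 0.425 0.594 0.4   0.029 0.035 0.034 0.037]
```

Scaled: 5.7 degrees / 90 = 0.0633.

play_rows(commands=[{"tx": 0, "ty": 0, "tz": 0, "wx": -0.0222, "wy": 0.0633, "wz": 0}, {"tx": 0, "ty": 0, "tz": 0, "wx": -0.0222, "wy": 0.0633, "wz": 0}, {"tx": 0, "ty": 0, "tz": 0, "wx": -0.0222, "wy": 0.0633, "wz": 0}, {"tx": 0, "ty": 0, "tz": 0, "wx": -0.0222, "wy": 0.0633, "wz": 0}, {"tx": 0, "ty": 0, "tz": 0, "wx": -0.0222, "wy": 0.0633, "wz": 0}])

```text
clock: 15.05
tool_pos: [0.4391, 0.007, 0.1368]
tool_rot: [180.0, 3.0, 19.0]
force: [-1.1, -0.2, -6.6]
grip_width: 0.0601
gripper_force: 30.0
```

```bash
python3 t.py 14 19
```

```text
[[ 1.505e+01 -1.080e+00 -6.580e+00  3.000e-02 -8.000e-02 -8.000e-02]
 [ 1.510e+01 -4.000e-02 -4.840e+00  8.000e-02 -4.000e-02 -6.000e-02]
 [ 1.515e+01  5.200e-01 -3.800e+00  3.000e-02 -9.000e-02 -9.000e-02]
 [ 1.520e+01  9.000e-02 -5.370e+00  1.000e-02  0.000e+00 -0.000e+00]
 [ 1.525e+01 -1.900e-01 -7.300e+00  1.200e-01 -2.700e-01 -2.900e-01]
 [ 1.530e+01  3.800e-01 -5.820e+00  1.000e-02 -1.000e-02 -2.000e-02]
 [ 1.535e+01  8.400e-01 -5.480e+00  2.000e-02 -6.000e-02 -7.000e-02]
 [ 1.540e+01  2.000e-01 -5.390e+00  8.000e-02 -3.000e-02 -5.000e-02]
 [ 1.545e+01 -6.500e-01 -5.930e+00  6.000e-02 -3.000e-02 -5.000e-02]
 [ 1.550e+01  3.500e-01 -5.780e+00  3.000e-02  0.000e+00 -1.000e-02]
 [ 1.555e+01 -2.700e-01 -5.580e+00  0.000e+00 -7.000e-02 -7.000e-02]
 [ 1.560e+01 -2.000e-01 -5.610e+00  3.000e-02 -2.000e-02 -2.000e-02]
 [ 1.565e+01 -3.300e-01 -5.750e+00  3.000e-02  1.000e-02 -1.000e-02]
 [ 1.570e+01 -1.700e-01 -5.600e+00  2.000e-02 -1.000e-02 -2.000e-02]]
mean last [ 1.555e+01 -1.540e-01 -1.870e-01 -5.662e+00  3.700e-02 -2.100e-02
 -1.100e-02 -3.200e-02] sd [0.1   0.307 0.358 0.161 0.024 0.024 0.025 0.022]
```

Scaled: -17 degrees / 90 = -0.1889.

play_rows(commands=[{"tx": 0, "ty": 0, "tz": 0, "wx": 0.0289, "wy": -0.0844, "wz": 0}, {"tx": 0, "ty": 0, "tz": 0, "wx": 0.0578, "wy": -0.1689, "wz": 0}, {"tx": 0, "ty": 0, "tz": 0, "wx": 0.0656, "wy": -0.1889, "wz": 0}])

```text
clock: 16.05
tool_pos: [0.4367, 0.0075, 0.1347]
tool_rot: [-179.9, -14.9, 19.0]
force: [0.5, 0.2, -5.7]
grip_width: 0.0601
gripper_force: 30.0
```

```bash
python3 t.py 10 19
```

```text
[[ 1.605e+01  4.900e-01 -5.690e+00 -5.000e-02  4.000e-01  4.000e-01]
 [ 1.610e+01  8.000e-02 -6.150e+00 -1.300e-01  2.900e-01  3.200e-01]
 [ 1.615e+01  1.100e+00 -5.180e+00 -1.000e-01  3.100e-01  3.200e-01]
 [ 1.620e+01 -9.920e+00 -6.200e+00 -8.300e-01  2.020e+00  2.180e+00]
 [ 1.625e+01  3.500e-01 -5.980e+00 -1.000e-02  3.400e-01  3.200e-01]
 [ 1.630e+01  3.800e-01 -4.670e+00 -9.000e-02  2.500e-01  2.600e-01]
 [ 1.635e+01  6.300e-01 -5.750e+00 -8.000e-02  2.800e-01  2.900e-01]
 [ 1.640e+01  6.600e-01 -5.550e+00 -1.100e-01  3.300e-01  3.500e-01]
 [ 1.645e+01  8.200e-01 -6.460e+00 -1.000e-01  3.500e-01  3.700e-01]
 [ 1.650e+01 -2.500e-01 -6.310e+00 -1.000e-01  3.300e-01  3.500e-01]]
mean last [16.4    0.448 -0.404 -5.746 -0.098  0.308  0.022  0.323] sd [0.071 0.378 0.291 0.636 0.013 0.04  0.011 0.041]
```

Scaled: -2.6 degrees / 90 = -0.0289.

play_rows(commands=[{"tx": 0, "ty": 0, "tz": 0, "wx": -0.0289, "wy": 0.0844, "wz": 0}, {"tx": 0, "ty": 0, "tz": 0, "wx": -0.0578, "wy": 0.1689, "wz": 0}, {"tx": 0, "ty": 0, "tz": 0, "wx": -0.0867, "wy": 0.2533, "wz": 0}, {"tx": 0, "ty": 0, "tz": 0, "wx": -0.0978, "wy": 0.2833, "wz": 0}])

```text
clock: 16.95
tool_pos: [0.4416, 0.0078, 0.1363]
tool_rot: [-180.0, 12.2, 19.1]
force: [-0.2, 0.4, -6.1]
grip_width: 0.0595
gripper_force: 30.0
```

```bash
python3 t.py 10 19
```

```text
[[16.95 -0.17 -6.05  0.14 -0.31 -0.34]
 [17.   -1.93 -4.87  0.06 -0.06 -0.08]
 [17.05 -0.68 -5.92  0.14 -0.27 -0.3 ]
 [17.1  -0.19 -6.27  0.1  -0.21 -0.23]
 [17.15 -1.71 -2.62 -0.03  0.21  0.21]
 [17.2   0.27 -5.57  0.08 -0.29 -0.3 ]
 [17.25  0.11 -5.93  0.09 -0.25 -0.26]
 [17.3  -0.86 -6.3   0.07 -0.27 -0.28]
 [17.35  0.28 -5.88  0.09 -0.29 -0.3 ]
 [17.4  -0.59 -5.34  0.07 -0.22 -0.23]]
mean last [ 1.730e+01 -1.560e-01 -2.900e-01 -5.803e+00  7.700e-02 -2.630e-01
  3.000e-03 -2.740e-01] sd [0.071 0.475 0.541 0.329 0.01  0.025 0.028 0.025]
```

Scaled: -25.5 degrees / 90 = -0.2833.

play_rows(commands=[{"tx": 0, "ty": 0, "tz": 0, "wx": 0.0289, "wy": -0.0844, "wz": 0}, {"tx": 0, "ty": 0, "tz": 0, "wx": 0.0578, "wy": -0.1689, "wz": 0}, {"tx": 0, "ty": 0, "tz": 0, "wx": 0.0867, "wy": -0.2533, "wz": 0}, {"tx": 0, "ty": 0, "tz": 0, "wx": 0.0978, "wy": -0.2833, "wz": 0}])

```text
clock: 17.85
tool_pos: [0.437, 0.0072, 0.1354]
tool_rot: [-179.9, -15.0, 19.0]
force: [-0.7, 0.8, -5.6]
grip_width: 0.0601
gripper_force: 30.0
```

```bash
python3 t.py 8 19
```

```text
[[ 17.85  -0.68  -5.6   -0.11   0.38   0.4 ]
 [ 17.9    0.12  -6.8   -0.09   0.33   0.34]
 [ 17.95  -0.09  -5.24  -0.11   0.29   0.31]
 [ 18.   -10.37  -4.22  -0.8    1.87   2.03]
 [ 18.05  -0.49  -4.2   -0.04   0.34   0.33]
 [ 18.1   -0.44  -5.81  -0.1    0.24   0.26]
 [ 18.15   0.09  -4.42  -0.06   0.32   0.32]
 [ 18.2   -0.43  -5.37  -0.04   0.3    0.3 ]]
mean last [ 1.8125e+01 -3.1500e-01 -3.8400e-01 -4.9500e+00 -5.9000e-02  3.0100e-01
  8.0000e-03  3.0400e-01] sd [0.056 0.237 0.213 0.662 0.024 0.036 0.038 0.027]
```

Scaled: 25.5 degrees / 90 = 0.2833.

play_rows(commands=[{"tx": 0, "ty": 0, "tz": 0, "wx": -0.0289, "wy": 0.0844, "wz": 0}, {"tx": 0, "ty": 0, "tz": 0, "wx": -0.0578, "wy": 0.1689, "wz": 0}, {"tx": 0, "ty": 0, "tz": 0, "wx": -0.0867, "wy": 0.2533, "wz": 0}, {"tx": 0, "ty": 0, "tz": 0, "wx": -0.0978, "wy": 0.2833, "wz": 0}])

```text
clock: 18.65
tool_pos: [0.4419, 0.0079, 0.1363]
tool_rot: [-180.0, 12.2, 19.1]
force: [-1.1, 0.0, -6.1]
grip_width: 0.06
gripper_force: 30.0
```

```bash
python3 t.py 8 19
```

```text
[[18.65 -1.11 -6.14  0.14 -0.31 -0.34]
 [18.7  -1.6  -4.82  0.07 -0.06 -0.08]
 [18.75 -0.42 -5.19  0.05 -0.23 -0.23]
 [18.8  -0.59 -5.72  0.15 -0.22 -0.25]
 [18.85  3.28 -3.71  0.15 -0.44 -0.46]
 [18.9  -0.1  -6.67  0.1  -0.26 -0.28]
 [18.95 -0.3  -4.32  0.15 -0.17 -0.21]
 [19.   -0.93 -6.12  0.15 -0.24 -0.27]]
mean last [ 1.8925e+01  4.8900e-01  8.0000e-03 -5.2050e+00  1.3700e-01 -2.7800e-01
  6.0000e-03 -3.0700e-01] sd [0.056 1.64  0.666 1.225 0.021 0.098 0.036 0.093]
```

The middle case clearly rattles: about 2 N m of knock at each end. Now I'll present it over the tray.

Scaled: 0.145 m / 0.8 = 0.1813, 0.03 m / 0.8 = 0.0375, -11.5 degrees / 90 = -0.1278.

play_rows(commands=[{"tx": 0.0125, "ty": 0, "tz": 0.0188, "wx": 0.0222, "wy": -0.0644, "wz": 0}, {"tx": 0.05, "ty": -0.0063, "tz": 0.0375, "wx": 0.0444, "wy": -0.1278, "wz": 0}, {"tx": 0.0938, "ty": -0.0125, "tz": 0.0375, "wx": 0.0444, "wy": -0.1278, "wz": 0}, {"tx": 0.1375, "ty": -0.0188, "tz": 0.0375, "wx": 0.0444, "wy": -0.1278, "wz": 0}, {"tx": 0.1813, "ty": -0.025, "tz": 0.0375, "wx": 0.0444, "wy": -0.1278, "wz": 0}])

```text
clock: 19.55
tool_pos: [0.5849, -0.0137, 0.1672]
tool_rot: [-180.0, -0.2, 19.0]
force: [-0.1, -0.0, -5.3]
grip_width: 0.0603
gripper_force: 30.0
```

Scaled: 0.094 m / 0.8 = 0.1175, 0.082 m / 0.8 = 0.1025.

play_rows(commands=[{"tx": 0.0375, "ty": -0.0063, "tz": 0, "wx": 0, "wy": 0, "wz": 0}, {"tx": 0.075, "ty": -0.0125, "tz": 0, "wx": 0, "wy": 0, "wz": 0}, {"tx": 0.1025, "ty": -0.0125, "tz": 0, "wx": 0, "wy": 0, "wz": 0}, {"tx": 0.1175, "ty": -0.0125, "tz": 0, "wx": 0, "wy": 0, "wz": 0}, {"tx": 0.1175, "ty": -0.0125, "tz": 0, "wx": 0, "wy": 0, "wz": 0}])

```text
clock: 20.05
tool_pos: [0.6788, -0.0235, 0.1663]
tool_rot: [-179.9, -0.1, 19.0]
force: [0.1, -0.5, -5.5]
grip_width: 0.0595
gripper_force: 30.0
```

play_rows(commands=[{"tx": 0, "ty": 0, "tz": 0, "wx": 0, "wy": 0, "wz": 0}, {"tx": 0, "ty": 0, "tz": 0, "wx": 0, "wy": 0, "wz": 0}, {"tx": 0, "ty": 0, "tz": 0, "wx": 0, "wy": 0, "wz": 0}, {"tx": 0, "ty": 0, "tz": 0, "wx": 0, "wy": 0, "wz": 0}, {"tx": 0, "ty": 0, "tz": 0, "wx": 0, "wy": 0, "wz": 0}])

```text
clock: 20.55
tool_pos: [0.6781, -0.0229, 0.1668]
tool_rot: [-179.9, -0.1, 19.0]
force: [-0.8, 0.3, -5.0]
grip_width: 0.0597
gripper_force: 30.0
```

Run:
```python
from h import *
for c in("scene","top"):
    im=arm.get_image(c)
    if c=="scene": cv2.imwrite("pics/end.png",im["image"][:,:,::-1])
    for d in arm.outline_of("case_a",c):
        P=world(im,d["region"]); zt=np.percentile(P[:,2],95); T=P[abs(P[:,2]-zt)<.008]
        print(c,round(d["p"],2),zt.round(3),np.round(cv2.minAreaRect(T[:,:2].astype(np.float32)*1000)[0]))
s=arm.observe();print(s["clock"],s["tool_pos"],s["tool_rot"],s["qd"].round(2))
```

```text
scene 0.98 0.061 [ 515. -284.]
scene 0.9 0.061 [338. 159.]
scene 0.7 0.061 [507. 277.]
scene 0.69 0.21 [684. -19.]
scene 0.55 0.061 [662. 212.]
scene 0.48 0.061 [ 449. -136.]
top 0.92 0.062 [355. 394.]
top 0.89 0.063 [ 502. -284.]
top 0.86 0.063 [ 420. -140.]
top 0.83 0.063 [660. 209.]
top 0.77 0.063 [504. 273.]
top 0.69 0.211 [651. -26.]
20.75 [ 0.67831878 -0.02288683  0.16663577] [-1.79940170e+02 -1.31559657e-01  1.90525285e+01] [ 0.08  0.15 -0.1   0.04 -0.04 -0.08]
```

View pics/end.png

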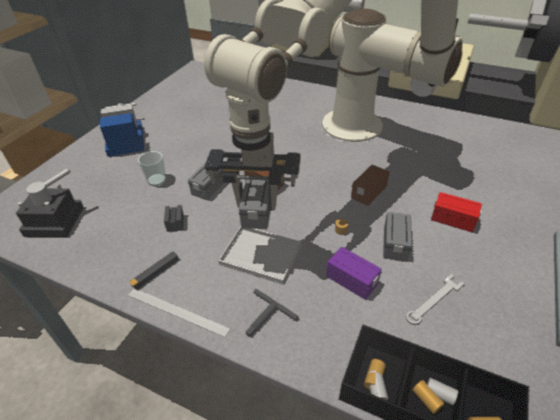

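The picture shows the case held level at px (255,198) above the tray at (258,253), with the other two grey cases standing at (205,180) and (398,235). Everything is as required.

```bash
python3 -c "
from bench import arm
print(arm.job_done())"
```

```text
the job is handed in; nothing more can be done
None
```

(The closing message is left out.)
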